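# Draw the guarded fixture bolt with the swarf hook

## Task

Release the casting in the guarded fixture: take the swarf hook from its cradle, reach it in through the open front of the guard, catch the bolt's upright peg and draw the bolt all the way back to its stop, keeping a steady pull of about 15 N on it there for a second. Then lay the hook back in its cradle as it lay before. Be gentle: the hook must never bear on the fixture with more than 20 N, nothing but the hook may touch the fixture, and the other things on the bench stay where they are.

Things in the scene. Friction and masses are not known exactly. Their poses are not given: they have to be found in the camera images.
- bolt_fixture: Grey steel fixture fixed on the bench: a tunnel-shaped guard with a clear flat roof (14 mm slot along its middle), a casting in a nest behind it. Base plate 8 mm thick, 136 mm wide, from x=-55 (front) to 160 mm; guard top z=95 mm. Origin on the plate's underside, 6 mm above the bench, below the bolt's line (the bolt runs along y=0); x points into the tunnel from its open front, y left seen from the front, z up.
- guard_mouth (a point): Centre of the tunnel's open front, in the fixture's frame at x=-55, y=0, z=62 mm. Tunnel: inner walls at y=+-56 mm, roof underside z=90 mm, from x=-55 to 75 mm, open at the back. Two bolt guides (y within +-18 mm) rise to z=33 mm at x=-54..-42 and x=60..72 mm: above them, z=37 to 86 mm is free for the rod, but for the peg.
- lock_bolt: Steel bolt along the fixture's x with an upright round peg to hook: 10 mm thick, 44 mm tall, under a cap 18 mm wide, 6 mm high. Origin: the peg's foot on its axis, in the fixture's frame at y=0, z=27 mm and x=2 to 30 mm at the start. Slides only to -x, with 5 N friction and 15 N per m/s, and stays where left; its unseen hard stop comes 28 to 42 mm on (at x=-12 to -26 mm) and must be felt.
- swarf_hook: Swarf hook, 160 g (+-20 %): black handle 104 x 18 x 26 mm (x, y, z), from its +x end an 8 mm round steel rod ending in a flat J hook that bends to -y and back. Origin: middle of the handle's underside; x along the rod, z up as it lies; the rod's axis lies 13 mm above the origin, at y=0. Grip the middle of the handle across its 18 mm width.
- hook_end (a point): Middle of the J bend (axis of the bar), at x=205, y=-12, z=13 mm in the swarf hook's frame. The bend's inside face is at x=201 mm, its outside at 209; the gap between rod and return tip is 16 mm (y=-4 to -20 mm); the round-ended return tip (axis y=-24, outside y=-28 mm) reaches back to x=182 mm.
- hook_rest: Cradle fixed on the bench: dark plate 116 x 70 x 6 mm with two aluminium U saddles (14 mm thick, 44 mm wide) at x=-40 and +40 mm, seats 30 mm above the bench, lips to 43 mm and 30 mm apart. The hook's handle lies in both; 66 mm between them is free for fingers. Origin: underside centre; x is the way the hook's rod points.
- seat (a point): Centre of the cradle between the saddles at seat height (30 mm above the bench); axes as the cradle. The hook's origin lies here (within 5 mm along, 3 mm across) at the start. In front of the bench, at world x=0.31 to 0.36 m, the room's guard has a beam (top 47 mm above the bench), a tall post at the left (y=0.46 m) and a clear pane at the right (y below -0.15 m): reach in between them.
- v_block: Bystander: steel V-block 45 x 50 x 40 mm, origin under its centre.
- cover_casting: Bystander: loose cover casting 65 x 91 x 28 mm, origin under its centre.
- paste_tin: Bystander: round tin 67 mm across, 37 mm high, origin under its centre.
- swarf_brush: Bystander: flat brush 64 x 229 x 12 mm, origin under its centre.
- flap_disc: Bystander: worn flap disc 90 mm across, 9 mm thick, origin under its centre.

How it is judged:
By the outcome, as a careful person would: the job done as asked, in the order asked, and still so for the second after the job is handed in, with the robot touching nothing.
It also fails if it takes over 72 s, if anything falls off the work surface, if the arm or the gripper's body presses on something with over 40 N, if the wrist force passes 120 N, or if a joint passes its speed limit or range.

## Robot

A 7-joint arm with a two-finger parallel gripper is mounted at the origin on a cart in front of the work surface, level with it; the furniture and walls round the work are solid. World frame = base frame: x ahead of the robot, y to its left, z up, the work surface at z = 0. Lengths are in mm, angles in degrees, forces in N, time in s.
With the tool pointing down it reaches from about 425 to 1025 mm from the base axis. Payload 9.4 kg.
Tool frame: the origin (TCP) lies at the very end of the fingers, on their centre line; the grasp point (between the pads) lies 19 mm behind it; z points along the fingers, x is the direction in which the jaws open and shut, and the axes are right-handed (so a half turn about z gives the same grasp; the last joint's range is limited). The gripper opens to 85 mm and grips with 20 to 120 N. Pads are 22 mm wide; open, the fingers measure 114 mm over their backs; the gripper's body (76 mm by 85 mm) begins 54 mm behind the grasp point. The pads swing forward as they close: fully open they stand 13 mm farther back than shut.
Start: joints at [-76.415, 34.337, -0.143, 91.639, 0.103, 54.024, -4.572], TCP at [223.794, 689.594, 231.275] pointing down, gripper open.
Joint ranges: [-147.43, 147.43], [-19.82, 112.94], [-74.19, 73.91], [6.32, 146.72], [-59.91, 239.91], [6.04, 106.73], [-150.56, 150.56]. Speed limits (degrees/s): [127.2, 127.2, 172.46, 172.46, 180, 180, 180].

## Interface

Orientations are given as [roll, pitch, yaw] about the fixed x, y, z axes, in that order (R = Rz(yaw) Ry(pitch) Rx(roll)).
In Python, from bench import ctrl gives the robot as it stands.
- The arm moves only by the tool drive_tool, never from a script. Its argument "steps" is one flat list of numbers, 6 for each row, row after row: the shift along the tool's x, y, z in m, then the turn, a rotation vector about the tool's x, y, z in rad. A call has 1 to 20 rows; each row is the pose to reach, as a shift and turn from the pose measured when the call began, along the tool's axes at that moment; what a row does not reach only later rows make up. A row lasts 1/8 s, in which the tool goes at most 62.5 mm and 10.7 degrees, less where a joint would pass 70% of its speed; a pose out of reach is approached as far as the arm can. A call with a gripper value outside its range is refused whole. "claw" is the gripper command: -1 is shut, 1 is fully open, values between are in proportion, set as the call begins (left out, the last holds). The fingers move at their own pace and stop on an object; "newtons" is the grip in N (left out, the last holds). Time passes only in rows, so rows that repeat a pose let the fingers close. It gives the time, the measured TCP pose, the force and the opening at its end, in the units of the state.
- ctrl.observe(): the state, without advancing time (a new reading comes with each control period).
- ctrl.camera(name): name is "scene" or "top" or "wrist"; returns a dict with "frame" (400x640x3 uint8, blue, green, red), "fx", "fy", "cx", "cy" (pixels), "T" (4x4, takes a point from camera to world coordinates); the wrist camera has in their place "mount" (4x4, takes a point from camera to tool coordinates, whose origin is the TCP and whose axes are the tool frame's). Camera axes: x right, y down, z forward; pixel columns grow to the right and rows downward; lengths in mm; the calibration is good to about 2 mm. A picture is of the moment at which its call begins: read the wrist's pose just before it. There is no depth.
- ctrl.close_job(): hands the job in, once; it reports no verdict.
The state is a dict: "t": time; "joint_positions": joint angles; "qvel": joint speeds; "joint_torque": joint torques, N m; "position": TCP position; "tcp_rot": TCP orientation; "ft_force": force on the tool from outside, world axes, zero at the start; "torque": the same for the moment, N m; "grip_width": finger opening in mm.
Only numpy, scipy, OpenCV 4.12 (cv2) and the standard library are available. Lean on these libraries where they do the work, as an engineer would, in place of code of your own. Each camera call takes 0.05 s, during which the arm holds its last target. There are 200 camera calls.

## Working session

There is one attempt and no reset: what is moved stays moved. The work goes in short steps, Python scripts to look and compute and a tool call to move; the robot and the scene stay as the last step left them, time stands still between calls to the robot, and variables do not carry over. Pictures are saved under pics/ and viewed, about 8 in all and at most 12, crops included, and the job is handed in when it is done.

Besides the shell and the picture viewer there is one more tool, called after "Call:" as name(argument=value, ...), one argument or row to a line, values as JSON. drive_tool: Moves the arm, as the interface text tells. Its arguments: {"type":"object","properties":{"steps":{"type":"array","items":{"type":"number"}},"claw":{"type":"number"},"newtons":{"type":"number"}},"required":["steps"]}

```bash
ls; mkdir -p pics; python3 - <<'E'
from bench import ctrl
import cv2
print(ctrl.observe())
for n in("scene","top"):
    c=ctrl.camera(n); cv2.imwrite(f"pics/{n}0.png",c["frame"]); print(n,c["fx"],c["fy"],c["cx"],c["cy"],c["T"])
c=ctrl.camera("wrist");print(c["mount"],c["fx"],c["cx"],c["cy"])
E
```

```text
pics
{'t': 0.0, 'joint_positions': array([-76.41342297,  34.38619773,  -0.1459702 ,  91.68256773,
         0.10253343,  54.02375247,  -4.57148167]), 'qvel': array([ 0.01257564, -0.04613448, -0.05434901, -0.05016144,  0.00254558,
        0.0057589 , -0.05663921]), 'joint_torque': array([-2.90116932e-04, -7.76448584e+01,  1.56448569e+00, -2.58014256e+01,
        1.22982365e-02,  8.86977708e-03,  5.43310011e-05]), 'position': array([223.67115391, 689.11905532, 230.38549903]), 'tcp_rot': array([1.79992198e+02, 9.20591050e-02, 7.20227636e+01]), 'ft_force': array([-0.05419078,  0.62184699,  0.24054992]), 'torque': array([-0.01941913, -0.00513303, -0.0012385 ]), 'grip_width': 85.6216078637945}
scene 423.75243118236784 423.75243118236784 323.93046936579634 199.71850638399465 [[ 9.89276023e-01 -9.67935687e-02  1.09379865e-01  4.72360138e+02]
 [-1.45004777e-01 -7.40645027e-01  6.56062923e-01 -8.20800551e+02]
 [ 1.75089814e-02 -6.64887922e-01 -7.46737897e-01  9.89302348e+02]
 [ 0.00000000e+00  0.00000000e+00  0.00000000e+00  1.00000000e+00]]
top 444.0993172138815 444.0993172138815 314.7108214213247 196.28513657123173 [[ 2.12306239e-02 -9.89919930e-01  1.40027829e-01  4.53405267e+02]
 [-9.99753416e-01 -2.01090446e-02  9.41987504e-03 -5.93348454e+01]
 [-6.50909618e-03 -1.40193290e-01 -9.90102759e-01  1.17438654e+03]
 [ 0.00000000e+00  0.00000000e+00  0.00000000e+00  1.00000000e+00]]
[[ 9.99999827e-01  5.77207300e-04  1.08946281e-04 -8.07380420e-01]
 [-5.82084335e-04  9.48865376e-01  3.15680470e-01 -8.29849550e+01]
 [ 7.88377176e-05 -3.15680479e-01  9.48865549e-01 -1.43693469e+02]
 [ 0.00000000e+00  0.00000000e+00  0.00000000e+00  1.00000000e+00]] 307.42439461463084 322.10599357066786 201.44923720671534
```

View pics/scene0.png

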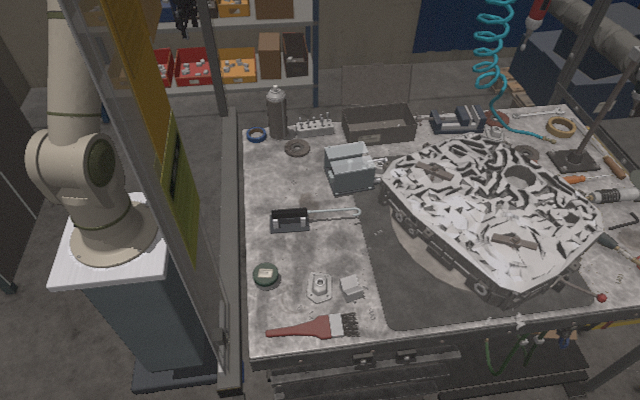

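View pics/top0.png

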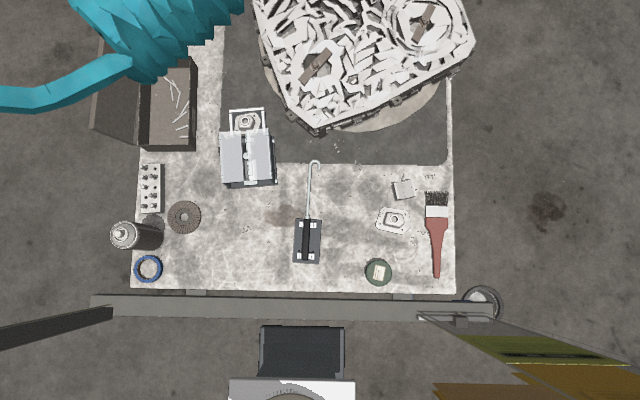

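The scene view shows the cradle with the hook around (290,218) and the fixture around (350,170). In the top view the cradle is at (307,241), the hook tip at (314,162), and the guard spans roughly (220–277, 108–188) with its open mouth towards the robot (down). Next I'll enlarge both.

```bash
python3 - <<'E'
import cv2,numpy as np
t=cv2.imread("pics/top0.png")[95:270,210:330];s=cv2.imread("pics/scene0.png")[135:240,262:392]
def g(im,k,x0,y0):
    o=cv2.resize(im,None,fx=k,fy=k,interpolation=cv2.INTER_CUBIC)
    for v in range(0,im.shape[1],10): 
        if (x0+v)%20==0 or 1: cv2.putText(o,str(x0+v),(int(v*k),8),0,.28,(0,0,255),1); cv2.line(o,(int(v*k),9),(int(v*k),14),(0,0,255),1)
    for v in range(0,im.shape[0],10): cv2.putText(o,str(y0+v),(0,int(v*k)+3),0,.28,(0,0,255),1)
    return o
a=g(t,3.4,210,95);b=g(s,3,262,135)
W=np.zeros((600,800,3),np.uint8);W[:a.shape[0],:a.shape[1]]=a;W[:b.shape[0],a.shape[1]:a.shape[1]+b.shape[1]]=b[:,:800-a.shape[1]]
cv2.imwrite("pics/z.png",W)
E
```

```text
(no output)
```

View pics/z.png

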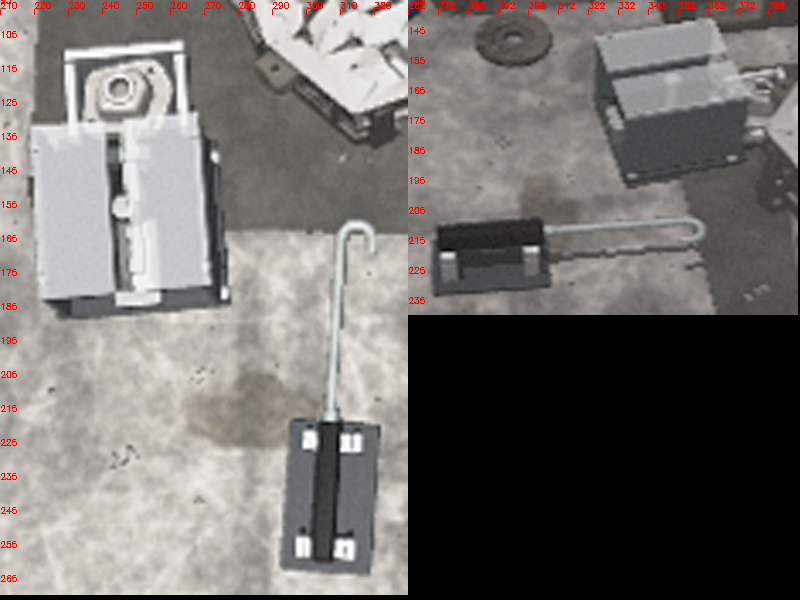

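```bash
cat > h.py <<'E'
import numpy as np
from bench import ctrl
import json
def ray(c,uv,z,T=None):
    T=c["T"] if T is None else T
    d=T[:3,:3]@np.array([(uv[0]-c["cx"])/c["fx"],(uv[1]-c["cy"])/c["fy"],1]);o=T[:3,3]
    return o+d*(z-o[2])/d[2]
E
python3 - <<'E'
from h import *
c=ctrl.camera("top")
f=lambda u,v,z:ray(c,(210+u/3.4-.35,95+v/3.4-.35),z)
P=dict(rLF=(45,298,101),rLB=(32,127,101),rRB=(195,116,101),rRF=(212,290,101),pLF=(60,318,14),pRF=(229,300,14),cap=(122,207,83),slotF=(122,290,101),slotB=(114,125,101),
 c1=(291,420,6),c2=(380,424,6),c3=(370,574,6),c4=(282,568,6),hF=(329,420,56),hB=(323,562,56),rodB=(330,410,43),rodF=(341,250,43),bend=(356,225,43))
R={k:f(*v) for k,v in P.items()}
for k,v in R.items():print(k,v.round(1))
d=lambda a,b:(np.linalg.norm(R[a]-R[b]).round(1),np.degrees(np.arctan2(*(R[a]-R[b])[1::-1])).round(2))
for p in ["rLB rLF","rRB rRF","rLF rRF","pLF pRF","slotB slotF","c1 c4","c2 c3","c1 c2","hF hB","rodF rodB"]:print(p,d(*p.split()))
print("cradle",(R['c1']+R['c2']+R['c3']+R['c4'])/4)
E
```

```text
rLF [635.3 177.  101. ]
rLB [762.4 193.  101. ]
rRB [773.   73.6 101. ]
rRF [643.6  56.6 101. ]
pLF [634.5 183.7  14. ]
pRF [651.4  52.4  14. ]
cap [707.8 127.4  83. ]
slotF [642.3 121.6 101. ]
slotB [765.  132.8 101. ]
c1 [559.2   1.9   6. ]
c2 [557.6 -67.2   6. ]
c3 [442.4 -61.8   6. ]
c4 [445.5   5.7   6. ]
hF [555.3 -28.9  56. ]
hB [450.8 -27.   56. ]
rodB [564.  -29.1  43. ]
rodF [686.9 -34.6  43. ]
bend [706.6 -45.7  43. ]
rLB rLF (np.float64(128.0), np.float64(7.16))
rRB rRF (np.float64(130.5), np.float64(7.48))
rLF rRF (np.float64(120.7), np.float64(93.93))
pLF pRF (np.float64(132.3), np.float64(97.32))
slotB slotF (np.float64(123.3), np.float64(5.2))
c1 c4 (np.float64(113.8), np.float64(-1.9))
c2 c3 (np.float64(115.3), np.float64(-2.71))
c1 c2 (np.float64(69.2), np.float64(88.6))
hF hB (np.float64(104.5), np.float64(-1.05))
rodF rodB (np.float64(122.9), np.float64(-2.56))
cradle [501.16127041 -30.32792343   6.        ]
```

The enlarged picture gives a cradle centre of (501,-30) with yaw about -2.3°. The fixture front centre is about (641,117) with yaw about 7°, and the peg cap is at about (708,127). The measured sizes agree (116x70 plate, 130 mm roof, 104 mm handle). Next is the approach, passing inside the post.

```bash
cat >> h.py <<'E'
from scipy.spatial.transform import Rotation as Ro
def pose(o=None):
    o=o or ctrl.observe();return np.array(o["position"]),Ro.from_euler("xyz",o["tcp_rot"],degrees=True)
def plan(wps):
    """wps: (x,y,z,yaw) targets, tool down -> rows in tool axes"""
    p,R=pose();out=[]
    for x,y,z,yaw in wps:
        d=R.inv().apply(np.array([x,y,z])-p)/1000;r=(R.inv()*Ro.from_euler("xyz",[180,0,yaw],degrees=True)).as_rotvec()
        out.append([*d.round(4),*r.round(4)])
    print(json.dumps(sum(out,[])).replace(" ",""))
def st():
    o=ctrl.observe();print(o["t"],np.round(o["position"],2),np.round(o["tcp_rot"],2),"F",np.round(o["ft_force"],2),"M",np.round(o["torque"],2),"w",round(o["grip_width"],1),"j",np.round(o["joint_positions"],0))
E
python3 - <<'E'
from h import *
W=[(224,690),(205,570),(195,470),(205,410),(250,350),(330,250),(400,120),(500,-28)]
ps=[];
n=[3,3,2,2,3,3,3]
for (a,b,k) in zip(W,W[1:],n):
    for i in range(1,k+1): ps.append(np.array(a)+(np.array(b)-a)*i/k)
ps=ps+[ps[-1]]
plan([(p[0],p[1],230-70*max(0,i-14)/5,72+15.5*i/19) for i,p in enumerate(ps)])
E
```

```text
[-0.0393,0.0064,0.0008,0.0001,0.001,0.0004,-0.0793,0.0127,0.0008,0.0001,0.001,-0.0139,-0.1193,0.019,0.0008,0.0001,0.001,-0.0281,-0.152,0.0261,0.0009,0.0001,0.001,-0.0423,-0.1848,0.0333,0.0009,0.0001,0.001,-0.0566,-0.2175,0.0404,0.0009,0.0001,0.001,-0.0708,-0.2445,0.0544,0.001,0.0001,0.001,-0.085,-0.2715,0.0684,0.001,0.0001,0.001,-0.0993,-0.2931,0.0991,0.001,0.0,0.001,-0.1135,-0.3147,0.1297,0.001,0.0,0.001,-0.1278,-0.3381,0.1654,0.0011,0.0,0.001,-0.142,-0.3616,0.201,0.0011,0.0,0.001,-0.1562,-0.3851,0.2367,0.0011,0.0,0.001,-0.1705,-0.4191,0.2723,0.0012,0.0,0.001,-0.1847,-0.4531,0.3078,0.0012,0.0,0.001,-0.199,-0.4871,0.3434,0.0152,-0.0,0.001,-0.2132,-0.5237,0.3903,0.0293,-0.0,0.001,-0.2274,-0.5604,0.4373,0.0433,-0.0,0.001,-0.2417,-0.597,0.4842,0.0573,-0.0,0.001,-0.2559,-0.597,0.4842,0.0713,-0.0,0.001,-0.2701]
```

Call:
drive_tool(
  steps=[-0.039,0.006,0.001,0,0.001,0,-0.079,0.013,0.001,0,0.001,-0.014,-0.119,0.019,0.001,0,0.001,-0.028,-0.152,0.026,0.001,0,0.001,-0.042,-0.185,0.033,0.001,0,0.001,-0.057,-0.218,0.04,0.001,0,0.001,-0.071,-0.245,0.054,0.001,0,0.001,-0.085,-0.272,0.068,0.001,0,0.001,-0.099,-0.293,0.099,0.001,0,0.001,-0.114,-0.315,0.13,0.001,0,0.001,-0.128,-0.338,0.165,0.001,0,0.001,-0.142,-0.362,0.201,0.001,0,0.001,-0.156,-0.385,0.237,0.001,0,0.001,-0.17],
)

```text
t: 1.82
position: [331.1, 248.9, 230.3]
tcp_rot: [180.0, -0.0, 81.8]
ft_force: [1.4, 0.5, -0.2]
grip_width: 85.3
```

```bash
python3 - <<'E'
from h import *
st();p,R=pose()
a=np.array([*p[:3],R.as_euler("xyz",degrees=True)[2]])
W=[a,np.array([400,120,230,80]),np.array([500,-28,165,87.7])];
plan([W[0]+(W[1]-W[0])*i/5 for i in range(1,6)]+[W[1]+(W[2]-W[1])*i/4 for i in range(1,5)]+[W[2]]*2)
E
```

```text
1.825 [331.05 248.85 230.28] [ 1.7998e+02 -2.0000e-02  8.1800e+01] F [ 1.44  0.51 -0.23] M [ 0.03 -0.05 -0.02] w 85.3 j [-45.  13.   0. 130.  -0.  36.  37.]
[-0.0235,0.0173,0.0001,0.0003,-0.0004,0.0063,-0.0471,0.0346,0.0001,0.0003,-0.0004,0.0126,-0.0706,0.052,0.0002,0.0003,-0.0004,0.0188,-0.0942,0.0693,0.0002,0.0003,-0.0004,0.0251,-0.1177,0.0866,0.0003,0.0003,-0.0004,0.0314,-0.1508,0.1166,0.0165,0.0003,-0.0004,-0.0022,-0.1838,0.1467,0.0327,0.0003,-0.0004,-0.0358,-0.2169,0.1767,0.049,0.0003,-0.0004,-0.0694,-0.2499,0.2067,0.0652,0.0003,-0.0004,-0.103,-0.2499,0.2067,0.0652,0.0003,-0.0004,-0.103,-0.2499,0.2067,0.0652,0.0003,-0.0004,-0.103]
```

Call:
drive_tool(
  steps=[-0.024,0.017,0,0,0,0,-0.047,0.035,0,0,0,0,-0.071,0.052,0,0,0,0,-0.094,0.069,0,0,0,0,-0.118,0.087,0,0,0,0,-0.151,0.117,0.017,0,0,-0.02,-0.184,0.147,0.033,0,0,-0.05,-0.217,0.177,0.049,0,0,-0.08,-0.25,0.207,0.065,0,0,-0.103,-0.25,0.207,0.065,0,0,-0.103,-0.25,0.207,0.065,0,0,-0.103],
)

```text
t: 3.2
position: [499.9, -27.8, 165.2]
tcp_rot: [-180.0, -0.0, 87.7]
ft_force: [1.3, -0.4, 0.1]
grip_width: 85.4
```

```bash
python3 - <<'E'
from h import *
import cv2,pickle
st();p,R=pose();c=ctrl.camera("wrist");c["p"]=p;c["R"]=R.as_matrix();pickle.dump(c,open("w1.pkl","wb"))
cv2.imwrite("pics/w1.png",c["frame"])
E
```

```text
3.2 [499.86 -27.8  165.15] [-1.7997e+02 -3.0000e-02  8.7670e+01] F [ 1.3  -0.35  0.07] M [0.   0.05 0.04] w 85.4 j [ -6.  25.   3. 125.  -3.  31.  87.]
```

View pics/w1.png

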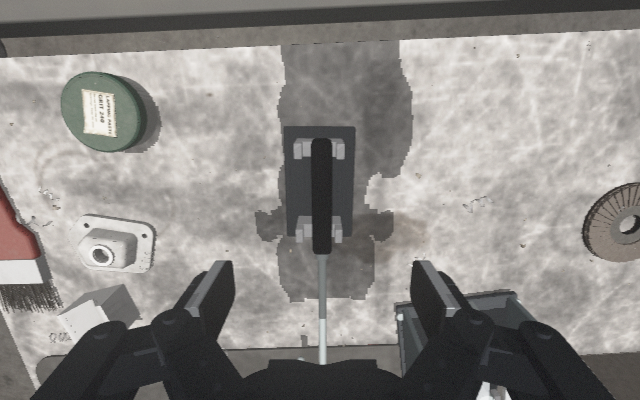

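The wrist view looks back towards the robot. The handle runs (321,138)–(321,254), the rod goes down to (322,360), and the saddles are at (320,150) and (320,228). The hook is well centred under the tool.

```bash
python3 - <<'E'
from h import *
import pickle
c=pickle.load(open("w1.pkl","rb"));T=np.eye(4);T[:3,:3]=c["R"];T[:3,3]=c["p"];T=T@c["mount"]
q={n:ray(c,(u,v),z,T) for n,u,v,z in [("hB",321,139,56),("hF",321,255,56),("rod1",322,262,47),("rod2",322.5,355,47),("c1",285,127,6),("c2",355,127,6),("c3",352,238,6),("c4",287,236,6),("s1",297,150,43),("s2",345,150,43),("s3",300,230,43),("s4",343,230,43)]}
for k,v in q.items():print(k,v.round(1))
m=(q["hB"]+q["hF"])/2;print(m,np.linalg.norm(q["hB"]-q["hF"]),[np.degrees(np.arctan2(*(q[a]-q[b])[1::-1])) for a,b in(("hF","hB"),("rod2","rod1"))])
plan([(502,-29,165-139*i/9,87.7) for i in range(1,10)]+[(502,-29,26,87.7)]*2)
E
```

```text
hB [447.3 -26.8  56. ]
hF [552.6 -31.1  56. ]
rod1 [565.  -30.7  47. ]
rod2 [677.8 -34.7  47. ]
c1 [440.6 -61.3   6. ]
c2 [443.3   5.9   6. ]
c3 [560.3   2.    6. ]
c4 [555.1 -68.1   6. ]
s1 [457.5 -48.   43. ]
s2 [459.1  -6.6  43. ]
s3 [532.5 -50.1  43. ]
s4 [534.1  -9.7  43. ]
[499.977477  -28.9542671  56.       ] 105.34724623564102 [np.float64(-2.361858425589462), np.float64(-2.029900054592634)]
[-0.0017,0.0023,0.0159,-0.0,-0.0008,0.0007,-0.0017,0.0023,0.0313,-0.0,-0.0008,0.0007,-0.0017,0.0023,0.0467,-0.0,-0.0008,0.0007,-0.0017,0.0023,0.0622,-0.0,-0.0008,0.0007,-0.0017,0.0023,0.0776,-0.0,-0.0008,0.0007,-0.0017,0.0023,0.0931,-0.0,-0.0008,0.0007,-0.0017,0.0023,0.1085,-0.0,-0.0008,0.0007,-0.0018,0.0023,0.124,-0.0,-0.0008,0.0007,-0.0018,0.0023,0.1394,-0.0,-0.0008,0.0007,-0.0018,0.0023,0.1394,-0.0,-0.0008,0.0007,-0.0018,0.0023,0.1394,-0.0,-0.0008,0.0007]
```

Call:
drive_tool(
  steps=[-0.001,0.001,0.031,0,0,0,-0.001,0.001,0.062,0,0,0,-0.001,0.001,0.09,0,0,0,-0.001,0.001,0.115,0,0,0,-0.001,0.001,0.13,0,0,0,-0.001,0.001,0.139,0,0,0,-0.001,0.001,0.139,0,0,0,-0.001,0.001,0.139,0,0,0],
)

```text
t: 4.25
position: [501.1, -28.1, 27.1]
tcp_rot: [179.9, -0.0, 87.7]
ft_force: [-0.9, -0.0, -0.0]
grip_width: 85.3
```

Call:
drive_tool(
  steps=[0,0,0,0,0,0,0,0,0,0,0,0,0,0,0,0,0,0,0,0,0,0,0,0,0,0,0,0,0,0,0,0,0,0,0,0,0,0,0,0,0,0,0,0,0,0,0,0],
  claw=-1,
  newtons=80,
)

```text
t: 5.25
position: [501.1, -28.1, 27.4]
tcp_rot: [179.9, -0.0, 87.7]
ft_force: [-2.0, 0.1, 5.8]
grip_width: 16.7
```

```bash
python3 - <<'E'
from h import *
st()
E
```

```text
5.25 [501.14 -28.12  27.36] [ 1.7993e+02 -5.0000e-02  8.7750e+01] F [-1.95  0.07  5.81] M [0.06 0.15 0.11] w 16.7 j [ -4.  39.   1. 129.  -4.  12.  88.]
```

```bash
cat >> h.py <<'E'
F=np.array([695.6,125.3]);yf=7.3
def fx(hx,hy,z=42.5,yaw=None):
    a=np.radians(yf);w=F+np.array([[np.cos(a),-np.sin(a)],[np.sin(a),np.cos(a)]])@[hx,hy]
    return (*w,z,90+yf if yaw is None else yaw)
E
python3 - <<'E'
from h import *
P=fx(-282,42);print(P)
L=lambda a,b,n:[np.array(a)+(np.array(b)-np.array(a))*i/n for i in range(1,n+1)]
a=(501.1,-28.1,27.4,87.75);b=(501.1,-28.1,60,87.75);c=(490,-20,95,87.75);d=(*P[:2],95,97.3);e=(*P[:2],60,97.3)
plan(L(a,b,3)+L(b,c,2)+L(c,d,8)+[d,d]+L(d,e,3)+[e])
E
```

```text
(np.float64(410.54905362835495), np.float64(131.1273469632004), 42.5, 97.3)
[0.0,-0.0,-0.0109,0.0012,-0.0009,-0.0001,0.0,-0.0,-0.0218,0.0012,-0.0009,-0.0001,0.0,-0.0,-0.0326,0.0012,-0.0009,-0.0001,0.0039,-0.0057,-0.0501,0.0012,-0.0009,-0.0001,0.0077,-0.0114,-0.0676,0.0012,-0.0009,-0.0001,0.0262,-0.022,-0.0676,0.0012,-0.0009,-0.0209,0.0447,-0.0327,-0.0676,0.0012,-0.0008,-0.0418,0.0632,-0.0434,-0.0676,0.0012,-0.0008,-0.0626,0.0817,-0.054,-0.0676,0.0012,-0.0008,-0.0834,0.1002,-0.0647,-0.0676,0.0012,-0.0008,-0.1043,0.1186,-0.0754,-0.0676,0.0013,-0.0008,-0.1251,0.1371,-0.086,-0.0676,0.0013,-0.0008,-0.1459,0.1556,-0.0967,-0.0676,0.0013,-0.0008,-0.1668,0.1556,-0.0967,-0.0676,0.0013,-0.0008,-0.1668,0.1556,-0.0967,-0.0676,0.0013,-0.0008,-0.1668,0.1556,-0.0967,-0.056,0.0013,-0.0008,-0.1668,0.1556,-0.0967,-0.0443,0.0013,-0.0008,-0.1668,0.1556,-0.0967,-0.0326,0.0013,-0.0008,-0.1668,0.1556,-0.0967,-0.0326,0.0013,-0.0008,-0.1668]
```

```bash
python3 - <<'E'
from h import *
P=fx(-280,42)
L=lambda a,b,n:[np.array(a)+(np.array(b)-np.array(a))*i/n for i in range(1,n+1)]
a=(501.1,-28.1,27.4,87.75);b=(501.1,-28.1,60,87.75);c=(432,-24,80,87.75);d=(*P[:2],80,97.3);e=(*P[:2],60,97.3)
plan(L(a,b,3)+L(b,c,4)+L(c,d,8)+[d]+L(d,e,2)+[e])
E
```

```text
[0.0,-0.0,-0.0109,0.0012,-0.0009,-0.0001,0.0,-0.0,-0.0218,0.0012,-0.0009,-0.0001,0.0,-0.0,-0.0326,0.0012,-0.0009,-0.0001,0.0004,-0.0173,-0.0377,0.0012,-0.0009,-0.0001,0.0007,-0.0346,-0.0427,0.0012,-0.0009,-0.0001,0.0011,-0.0519,-0.0477,0.0012,-0.0009,-0.0001,0.0014,-0.0692,-0.0527,0.0012,-0.0009,-0.0001,0.0207,-0.0724,-0.0527,0.0012,-0.0009,-0.0209,0.0401,-0.0756,-0.0527,0.0012,-0.0008,-0.0418,0.0594,-0.0788,-0.0527,0.0012,-0.0008,-0.0626,0.0787,-0.082,-0.0527,0.0012,-0.0008,-0.0834,0.098,-0.0852,-0.0527,0.0012,-0.0008,-0.1043,0.1173,-0.0884,-0.0526,0.0013,-0.0008,-0.1251,0.1366,-0.0916,-0.0526,0.0013,-0.0008,-0.1459,0.1559,-0.0948,-0.0526,0.0013,-0.0008,-0.1668,0.1559,-0.0948,-0.0526,0.0013,-0.0008,-0.1668,0.1559,-0.0948,-0.0426,0.0013,-0.0008,-0.1668,0.1559,-0.0948,-0.0326,0.0013,-0.0008,-0.1668,0.1559,-0.0948,-0.0326,0.0013,-0.0008,-0.1668]
```

Call:
drive_tool(
  steps=[0,0,-0.011,0.001,-0.001,0,0,0,-0.022,0.001,-0.001,0,0,0,-0.033,0.001,-0.001,0,0,-0.017,-0.038,0.001,-0.001,0,0.001,-0.035,-0.043,0.001,-0.001,0,0.001,-0.052,-0.048,0.001,-0.001,0,0.001,-0.069,-0.053,0.001,-0.001,0,0.021,-0.072,-0.053,0.001,-0.001,-0.021,0.04,-0.076,-0.053,0.001,-0.001,-0.042,0.059,-0.079,-0.053,0.001,-0.001,-0.063,0.079,-0.082,-0.053,0.001,-0.001,-0.083,0.098,-0.085,-0.053,0.001,-0.001,-0.104,0.117,-0.088,-0.053,0.001,-0.001,-0.125,0.137,-0.092,-0.053,0.001,-0.001,-0.146,0.156,-0.095,-0.053,0.001,-0.001,-0.167,0.156,-0.095,-0.053,0.001,-0.001,-0.167,0.156,-0.095,-0.043,0.001,-0.001,-0.167,0.156,-0.095,-0.033,0.001,-0.001,-0.167],
)

```text
t: 7.5
position: [412.2, 130.6, 59.7]
tcp_rot: [180.0, 0.0, 97.2]
ft_force: [1.4, -0.3, -1.3]
grip_width: 16.7
```

```bash
python3 - <<'E'
from h import *
import cv2
st()
a=ctrl.camera("top");b=ctrl.camera("scene");
import pickle;pickle.dump((a,b),open("s2.pkl","wb"))
t=cv2.resize(a["frame"][100:240,205:325],None,fx=4,fy=4,interpolation=cv2.INTER_CUBIC)
s=cv2.resize(b["frame"][125:245,260:390],None,fx=2.45,fy=2.45,interpolation=cv2.INTER_CUBIC)
W=np.zeros((600,800,3),np.uint8);W[:560,:480]=t;W[:s.shape[0],480:480+s.shape[1]]=s[:,:320]
cv2.imwrite("pics/p2.png",W)
E
```

```text
7.5 [412.19 130.62  59.73] [1.7999e+02 3.0000e-02 9.7240e+01] F [ 1.4  -0.28 -1.31] M [-0.01  0.05 -0.02] w 16.7 j [-27.  34.   2. 137.  -7.   9.  79.]
```

View pics/p2.png

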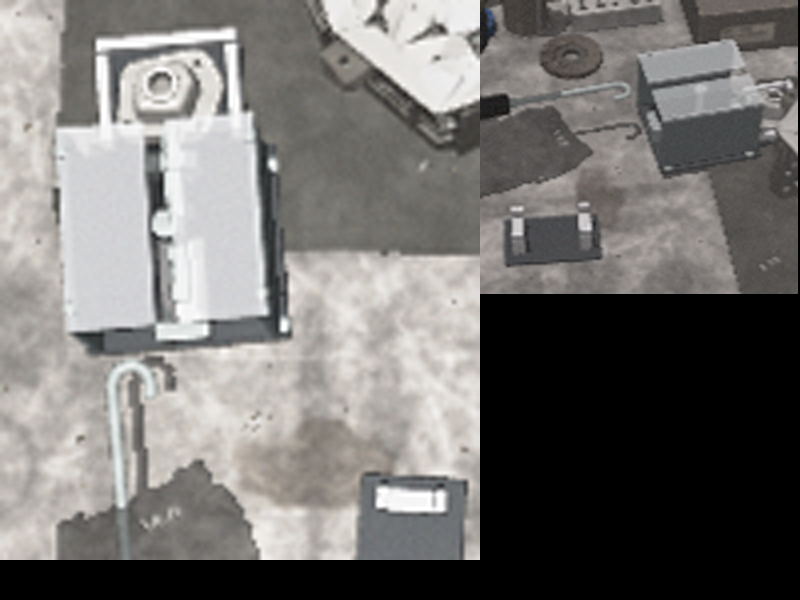

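The hook is held straight in front of the mouth: bend at crop (130,363), rod (113,400)–(121,500). The peg cap is at (163,222), seen in the slot.

```bash
python3 - <<'E'
from h import *
import pickle
c=pickle.load(open("s2.pkl","rb"))[0]
f=lambda u,v,z:ray(c,(205+u/4-.4,100+v/4-.4),z)
a=np.radians(yf);R=np.array([[np.cos(a),np.sin(a)],[-np.sin(a),np.cos(a)]])
for n,u,v,z in [("rod",113,400,75),("rod",120.5,500,75),("bendtop",130,363,79),("tip",154,397,75),("cap",163,222,83),("guidesF",182,330,39),("rLF",66,330,101),("rRF",271,315,101),("rLB",55,127,101),("rRB",252,115,101),("slotF",162,325,101),("slotB",152,122,101)]:
    w=f(u,v,z);print(n,w.round(1),"fix",(R@(w[:2]-F)).round(1))
print("tcp",(R@(pose()[0][:2]-F)).round(1))
E
```

```text
rod [596.4 155.6  75. ] fix [-94.6  42.7]
rod [533.9 148.   75. ] fix [-157.5   43.1]
bendtop [619.4 145.3  79. ] fix [-73.1  29.5]
tip [598.8 130.   75. ] fix [-95.4  17. ]
cap [708.9 127.9  83. ] fix [13.5  0.9]
guidesF [647.8 120.   39. ] fix [-48.1   0.8]
rLF [635.7 181.5 101. ] fix [-52.3  63.3]
rRF [647.6  55.9 101. ] fix [-56.4 -62.8]
rLB [764.  194.9 101. ] fix [76.7 60.3]
rRB [774.1  72.1 101. ] fix [ 71.1 -62.7]
slotF [640.  122.6 101. ] fix [-55.5   4.4]
slotB [768.4 134.4 101. ] fix [73.4 -0.2]
tcp [-280.8   41.3]
```

```bash
python3 - <<'E'
from h import *
L=lambda a,b,n:[np.array(a)+(np.array(b)-np.array(a))*i/n for i in range(1,n+1)]
a=(*pose()[0],97.3);b=fx(-280,42.3,42.5);c=fx(-154,42.3)
plan(L(a,b,2)+[b]+L(b,c,10)+[c]*2)
E
```

```text
[0.0005,0.0004,0.0083,-0.0018,0.001,-0.0009,0.001,0.0009,0.0166,-0.0018,0.001,-0.0009,0.001,0.0009,0.0166,-0.0018,0.001,-0.0009,0.001,0.0135,0.0166,-0.0018,0.001,-0.0009,0.001,0.0261,0.0166,-0.0018,0.001,-0.0009,0.001,0.0387,0.0166,-0.0018,0.001,-0.0009,0.001,0.0513,0.0165,-0.0018,0.001,-0.0009,0.0011,0.0639,0.0165,-0.0018,0.001,-0.0009,0.0011,0.0765,0.0165,-0.0018,0.001,-0.0009,0.0011,0.0891,0.0165,-0.0018,0.001,-0.0009,0.0011,0.1017,0.0165,-0.0018,0.001,-0.0009,0.0011,0.1143,0.0164,-0.0018,0.001,-0.0009,0.0011,0.1269,0.0164,-0.0018,0.001,-0.0009,0.0011,0.1269,0.0164,-0.0018,0.001,-0.0009,0.0011,0.1269,0.0164,-0.0018,0.001,-0.0009]
```

Call:
drive_tool(
  steps=[0.001,0,0.009,-0.001,0.001,-0.001,0.001,0.001,0.017,-0.001,0.001,-0.001,0.001,0.001,0.017,-0.001,0.001,-0.001,0.001,0.014,0.017,-0.001,0.001,-0.001,0.001,0.026,0.017,-0.001,0.001,-0.001,0.001,0.039,0.017,-0.001,0.001,-0.001,0.001,0.051,0.017,-0.001,0.001,-0.001,0.001,0.064,0.017,-0.001,0.001,-0.001,0.001,0.077,0.017,-0.001,0.001,-0.001,0.001,0.089,0.017,-0.001,0.001,-0.001,0.001,0.102,0.017,-0.001,0.001,-0.001,0.001,0.114,0.017,-0.001,0.001,-0.001,0.001,0.127,0.017,-0.001,0.001,-0.001,0.001,0.127,0.017,-0.001,0.001,-0.001,0.001,0.127,0.017,-0.001,0.001,-0.001],
)

```text
t: 9.48
position: [537.0, 147.5, 41.8]
tcp_rot: [-179.9, 0.0, 97.3]
ft_force: [0.3, 0.4, -1.2]
grip_width: 16.7
```

```bash
python3 - <<'E'
from h import *
import cv2
st();a=np.radians(yf);R=np.array([[np.cos(a),np.sin(a)],[-np.sin(a),np.cos(a)]]);print(R@(pose()[0][:2]-F))
a=ctrl.camera("top");b=ctrl.camera("scene")
t=cv2.resize(a["frame"][105:205,210:280],None,fx=6,fy=6,interpolation=cv2.INTER_CUBIC)
s=cv2.resize(b["frame"][130:200,310:390],None,fx=4.7,fy=4.7,interpolation=cv2.INTER_CUBIC)
W=np.zeros((600,800,3),np.uint8);W[:600,:420]=t;W[:s.shape[0],420:420+s.shape[1]]=s[:,:380]
cv2.imwrite("pics/p3.png",W)
L=lambda a,b,n:[np.array(a)+(np.array(b)-np.array(a))*i/n for i in range(1,n+1)]
b=fx(-154,12.5)
plan(L((*pose()[0],97.3),b,6)+[b]*2)
E
```

```text
9.475 [537.05 147.46  41.8 ] [-179.91    0.     97.3 ] F [ 0.26  0.41 -1.17] M [-0.03  0.03  0.03] w 16.7 j [-23.  39.   3. 122.  -5.  19.  81.]
[-154.4495432    42.13070183]
[-0.0049,0.0001,-0.0001,-0.0016,0.0001,0.0001,-0.0099,0.0002,-0.0002,-0.0016,0.0001,0.0001,-0.0148,0.0003,-0.0003,-0.0016,0.0001,0.0001,-0.0198,0.0003,-0.0004,-0.0016,0.0001,0.0001,-0.0247,0.0004,-0.0005,-0.0016,0.0001,0.0001,-0.0296,0.0005,-0.0006,-0.0016,0.0001,0.0001,-0.0296,0.0005,-0.0006,-0.0016,0.0001,0.0001,-0.0296,0.0005,-0.0006,-0.0016,0.0001,0.0001]
```

View pics/p3.png

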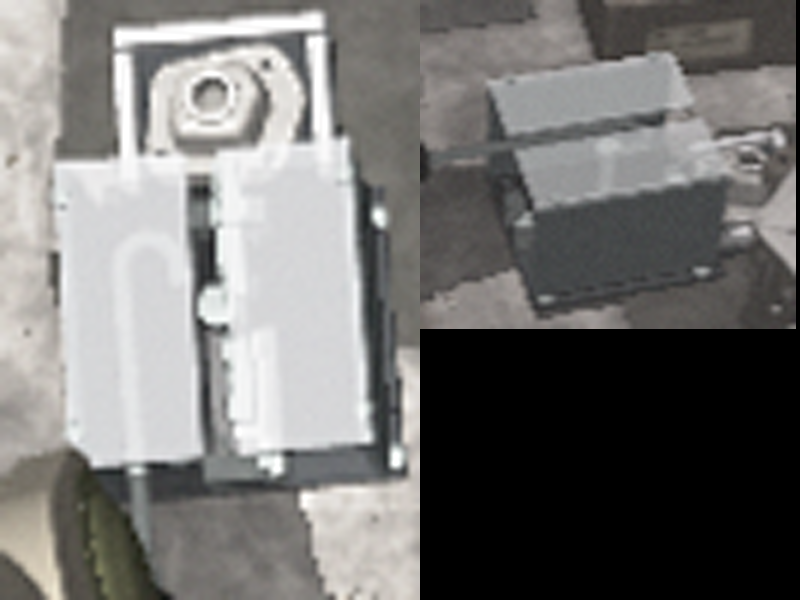

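Through the clear roof I can see the bend at (148,235) and the return tip ending near (180,285). The cap is at (213,305), so the tip is about 10 mm past the peg. I'll slide sideways next.

Call:
drive_tool(
  steps=[-0.005,0,0,-0.001,0,0,-0.01,0,0,-0.001,0,0,-0.015,0,0,-0.001,0,0,-0.02,0,0,-0.001,0,0,-0.025,0,-0.001,-0.001,0,0,-0.029,0,-0.001,-0.001,0,0,-0.029,0,-0.001,-0.001,0,0,-0.029,0,-0.001,-0.001,0,0],
)

```text
t: 10.58
position: [540.7, 118.9, 42.9]
tcp_rot: [-180.0, -0.0, 97.3]
ft_force: [-0.2, -0.5, -0.8]
grip_width: 16.8
```

Call:
drive_tool(
  steps=[0,-0.004,0,0,0,0,0,-0.008,0,0,0,0,0,-0.011,0,0,0,0,0,-0.014,0,0,0,0,0,-0.016,0,0,0,0,0,-0.016,0,0,0,0],
)

```text
t: 11.32
position: [524.7, 116.8, 42.9]
tcp_rot: [-180.0, -0.0, 97.3]
ft_force: [0.2, 0.3, -1.5]
grip_width: 16.9
```

```bash
cat >> h.py <<'E'
def fs():
    st();a=np.radians(yf);R=np.array([[np.cos(a),np.sin(a)],[-np.sin(a),np.cos(a)]]);o=ctrl.observe();print("fix",(R@(o["position"][:2]-F)).round(2),"Ffix",(R@o["ft_force"][:2]).round(2))
E
python3 - <<'E'
from h import *
fs()
E
```

```text
11.325 [524.67 116.82  42.9 ] [-179.96   -0.     97.31] F [ 0.15  0.26 -1.48] M [ 0.02  0.06 -0.04] w 16.9 j [-20.  38.   2. 124.  -4.  18.  83.]
fix [-170.63   13.31] Ffix [0.19 0.24]
```

Call:
drive_tool(
  steps=[0,-0.003,0,0,0,0,0,-0.005,0,0,0,0,0,-0.007,0,0,0,0,0,-0.009,0,0,0,0,0,-0.01,0,0,0,0,0,-0.011,0,0,0,0,0,-0.012,0,0,0,0,0,-0.013,0,0,0,0,0,-0.014,0,0,0,0,0,-0.016,0,0,0,0,0,-0.018,0,0,0,0],
)

```text
t: 12.7
position: [508.3, 114.6, 43.1]
tcp_rot: [179.9, -0.0, 97.3]
ft_force: [4.3, 0.2, -2.6]
grip_width: 16.6
```

```bash
python3 - <<'E'
from h import *
fs()
E
```

```text
12.7 [508.33 114.59  43.13] [ 1.7987e+02 -1.0000e-02  9.7280e+01] F [ 4.32  0.21 -2.6 ] M [-0.19 -0.88 -0.18] w 16.6 j [-20.  38.   2. 126.  -4.  16.  83.]
fix [-187.12   13.17] Ffix [ 4.31 -0.34]
```

Call:
drive_tool(
  steps=[0,-0.002,0,0,0,0,0,-0.004,0,0,0,0,0,-0.006,0,0,0,0,0,-0.008,0,0,0,0,0,-0.01,0,0,0,0,0,-0.012,0,0,0,0,0,-0.014,0,0,0,0,0,-0.016,0,0,0,0],
)

```text
t: 13.7
position: [493.8, 112.8, 43.3]
tcp_rot: [179.7, -0.0, 97.2]
ft_force: [6.8, -0.8, -2.3]
grip_width: 16.8
```

```bash
python3 - <<'E'
from h import *
fs()
E
```

```text
13.7 [493.85 112.77  43.28] [ 1.7972e+02 -3.0000e-02  9.7250e+01] F [ 6.83 -0.76 -2.3 ] M [-0.09 -0.78 -0.13] w 16.8 j [-21.  37.   2. 128.  -5.  14.  83.]
fix [-201.71   13.21] Ffix [ 6.68 -1.62]
```

Call:
drive_tool(
  steps=[0,-0.001,0,0,0,0,0,-0.002,0,0,0,0,0,-0.003,0,0,0,0,0,-0.004,0,0,0,0,0,-0.005,0,0,0,0],
)

```text
t: 14.32
position: [489.7, 112.3, 43.3]
tcp_rot: [179.6, -0.0, 97.2]
ft_force: [4.9, 0.8, -3.5]
grip_width: 16.9
```

Call:
drive_tool(
  steps=[0,-0.001,0,0,0,0,0,-0.002,0,0,0,0,0,-0.003,0,0,0,0,0,-0.004,0,0,0,0],
)

```text
t: 14.82
position: [486.4, 111.9, 43.3]
tcp_rot: [179.6, -0.0, 97.2]
ft_force: [5.1, 0.1, -3.5]
grip_width: 16.9
```

Call:
drive_tool(
  steps=[0,-0.001,0,0,0,0,0,-0.002,0,0,0,0,0,-0.003,0,0,0,0],
)

```text
t: 15.2
position: [484.1, 111.6, 43.4]
tcp_rot: [179.5, -0.0, 97.2]
ft_force: [5.0, -0.1, -4.2]
grip_width: 16.5
```

Call:
drive_tool(
  steps=[0,-0.001,0,0.002,0,0,0,-0.002,0,0.004,0,0,0,-0.003,0,0.005,0,0],
)

```text
t: 15.58
position: [481.9, 111.5, 43.5]
tcp_rot: [179.7, -0.1, 97.2]
ft_force: [5.3, -0.6, -2.9]
grip_width: 16.8
```

Call:
drive_tool(
  steps=[0,-0.001,0,0.001,0,0,0,-0.002,0,0.003,0,0,0,-0.003,0,0.004,0,0],
)

```text
t: 15.95
position: [479.9, 111.3, 43.6]
tcp_rot: [179.8, -0.1, 97.2]
ft_force: [5.7, -0.5, -2.5]
grip_width: 17.1
```

Call:
drive_tool(
  steps=[0,-0.001,0,0.001,0,0,0,-0.002,0,0.002,0,0,0,-0.003,0,0.003,0,0],
)

```text
t: 16.32
position: [477.9, 111.0, 43.7]
tcp_rot: [179.9, -0.1, 97.2]
ft_force: [4.7, -0.2, -2.9]
grip_width: 16.8
```

Call:
drive_tool(
  steps=[0,-0.001,0,0,0,0,0,-0.002,0,0,0,0,0,-0.003,0,0,0,0],
)

```text
t: 16.7
position: [475.7, 110.8, 43.8]
tcp_rot: [179.8, -0.1, 97.2]
ft_force: [5.9, -1.1, -3.3]
grip_width: 16.6
```

Call:
drive_tool(
  steps=[0,-0.001,0,0,0,0,0,-0.002,0,0,0,0,0,-0.003,0,0,0,0],
)

```text
t: 17.08
position: [473.8, 110.7, 44.0]
tcp_rot: [179.7, -0.1, 97.2]
ft_force: [7.4, -0.1, -4.9]
grip_width: 16.8
```

```bash
python3 - <<'E'
from h import *
fs()
E
```

```text
17.075 [473.8  110.7   43.95] [ 1.797e+02 -1.100e-01  9.717e+01] F [ 7.36 -0.11 -4.87] M [-0.06 -1.04 -0.08] w 16.8 j [-21.  37.   2. 131.  -5.  12.  82.]
fix [-221.86   13.7 ] Ffix [ 7.28 -1.05]
```

Call:
drive_tool(
  steps=[0,-0.001,0.001,0.002,0,0.001,0,-0.002,0.001,0.004,0,0.001,0,-0.003,0.001,0.004,0,0.001],
)

```text
t: 17.45
position: [473.7, 111.0, 43.4]
tcp_rot: [179.6, -0.2, 97.1]
ft_force: [10.9, -0.1, -1.8]
grip_width: 16.8
```

Call:
drive_tool(
  steps=[0,-0.001,0,0.001,0,0,0,-0.002,0,0.002,0,0,0,-0.003,0,0.002,0,0],
)

```text
t: 17.82
position: [473.7, 111.2, 43.7]
tcp_rot: [179.4, -0.2, 97.1]
ft_force: [11.6, -0.6, -5.0]
grip_width: 16.9
```

Call:
drive_tool(
  steps=[0,-0.003,0,0.004,0,0,0,-0.004,0,0.006,0,0,0,-0.004,0,0.006,0,0,0,-0.004,0,0.006,0,0],
)

```text
t: 18.32
position: [473.7, 111.4, 44.0]
tcp_rot: [179.4, -0.2, 97.0]
ft_force: [13.6, -0.1, -6.0]
grip_width: 16.7
```

```bash
python3 - <<'E'
from h import *
fs()
E
```

```text
18.325 [473.66 111.41  44.03] [179.36  -0.23  97.01] F [13.63 -0.07 -6.  ] M [-0.07 -1.84 -0.16] w 16.7 j [-21.  37.   2. 131.  -5.  11.  82.]
fix [-221.91   14.43] Ffix [13.51 -1.8 ]
```

Call:
drive_tool(
  steps=[0,-0.004,0.001,0.006,0,-0.002,-0.0005,-0.0043,0.001,0.006,0,-0.003,-0.0005,-0.0043,0.001,0.006,0,-0.003,-0.0005,-0.0043,0.001,0.006,0,-0.003,-0.0005,-0.0043,0.001,0.006,0,-0.003],
)

```text
t: 18.95
position: [473.7, 111.1, 43.5]
tcp_rot: [179.3, -0.3, 97.1]
ft_force: [13.5, -0.2, -5.3]
grip_width: 17.1
```

```bash
python3 - <<'E'
from h import *
fs()
E
```

```text
18.95 [473.65 111.1   43.45] [179.28  -0.27  97.12] F [13.48 -0.21 -5.34] M [-0.1  -1.95 -0.22] w 17.1 j [-21.  37.   1. 131.  -5.  11.  82.]
fix [-221.95   14.12] Ffix [13.34 -1.92]
```

Call:
drive_tool(
  steps=[0,-0.0044,0,0.008,0,-0.002,0,-0.0048,0,0.008,0,-0.003,0,-0.0048,0,0.008,0,-0.003,0,-0.0048,0,0.008,0,-0.003,0,-0.0048,0,0.008,0,-0.003,0,-0.0048,0,0.008,0,-0.003,0,-0.0048,0,0.008,0,-0.003,0,-0.0048,0,0.008,0,-0.003,0,-0.0048,0,0.008,0,-0.003,0,-0.0048,0,0.008,0,-0.003,0,-0.0048,0,0.008,0,-0.003,0,-0.0048,0,0.008,0,-0.003,0,-0.0048,0,0.008,0,-0.003,0,-0.0048,0,0.008,0,-0.003],
)

```text
t: 20.7
position: [473.6, 111.2, 43.9]
tcp_rot: [179.3, -0.3, 97.2]
ft_force: [14.7, -1.4, -6.2]
grip_width: 16.6
```

```bash
python3 - <<'E'
from h import *
fs()
E
```

```text
20.7 [473.62 111.18  43.9 ] [179.25  -0.32  97.2 ] F [14.75 -1.43 -6.2 ] M [-0.27 -2.16 -0.3 ] w 16.6 j [-21.  37.   1. 131.  -5.  11.  82.]
fix [-221.97   14.2 ] Ffix [14.45 -3.29]
```

Bolt at its stop: position stayed at 473.7 while force rose, after about 39 mm of travel. The pull was held at about 14.5–15 N for 1.75 s. Next I unhook.

```bash
python3 - <<'E'
from h import *
L=lambda a,b,n:[np.array(a)+(np.array(b)-np.array(a))*i/n for i in range(1,n+1)]
a=fx(-222,14,43.3);b=fx(-215,13.2);c=fx(-193,13.2);d=fx(-193,42)
plan(L(a,b,4)+L(b,c,5)+[c,c]+L(c,d,6)+[d,d])
E
```

```text
[-0.0004,0.0017,0.0008,0.013,-0.0055,-0.0017,-0.0006,0.0035,0.001,0.013,-0.0055,-0.0017,-0.0008,0.0052,0.0013,0.013,-0.0055,-0.0017,-0.001,0.007,0.0015,0.013,-0.0055,-0.0017,-0.001,0.0114,0.0015,0.013,-0.0055,-0.0017,-0.001,0.0158,0.0016,0.013,-0.0055,-0.0017,-0.001,0.0202,0.0017,0.013,-0.0055,-0.0017,-0.001,0.0246,0.0017,0.013,-0.0055,-0.0017,-0.001,0.029,0.0018,0.013,-0.0055,-0.0017,-0.001,0.029,0.0018,0.013,-0.0055,-0.0017,-0.001,0.029,0.0018,0.013,-0.0055,-0.0017,0.0038,0.0289,0.0018,0.013,-0.0055,-0.0017,0.0086,0.0289,0.0018,0.013,-0.0055,-0.0017,0.0134,0.0289,0.0019,0.013,-0.0055,-0.0017,0.0182,0.0289,0.0019,0.013,-0.0055,-0.0017,0.023,0.0289,0.0019,0.013,-0.0055,-0.0017,0.0278,0.0289,0.0019,0.013,-0.0055,-0.0017,0.0278,0.0289,0.0019,0.013,-0.0055,-0.0017,0.0278,0.0289,0.0019,0.013,-0.0055,-0.0017]
```

Call:
drive_tool(
  steps=[0,0.001,0,0.002,0,0,0,0.003,0.001,0.006,-0.002,0,-0.001,0.005,0.001,0.01,-0.005,-0.002,-0.001,0.007,0.002,0.013,-0.005,-0.002,-0.001,0.011,0.002,0.013,-0.005,-0.002,-0.001,0.016,0.002,0.013,-0.005,-0.002,-0.001,0.02,0.002,0.013,-0.005,-0.002,-0.001,0.025,0.002,0.013,-0.005,-0.002,-0.001,0.029,0.002,0.013,-0.005,-0.002,-0.001,0.029,0.002,0.013,-0.005,-0.002,-0.001,0.029,0.002,0.013,-0.005,-0.002],
)

```text
t: 22.08
position: [502.3, 113.8, 42.3]
tcp_rot: [-180.0, -0.0, 97.3]
ft_force: [0.0, -1.1, -1.7]
grip_width: 16.9
```

```bash
python3 - <<'E'
from h import *
import cv2
fs()
a=ctrl.camera("top");b=ctrl.camera("scene")
t=cv2.resize(a["frame"][105:205,210:280],None,fx=6,fy=6,interpolation=cv2.INTER_CUBIC)
s=cv2.resize(b["frame"][130:200,310:390],None,fx=4.7,fy=4.7,interpolation=cv2.INTER_CUBIC)
W=np.zeros((600,800,3),np.uint8);W[:600,:420]=t;W[:s.shape[0],420:420+s.shape[1]]=s[:,:380]
cv2.imwrite("pics/p4.png",W)
E
```

```text
22.075 [502.35 113.75  42.25] [-1.7999e+02 -3.0000e-02  9.7310e+01] F [ 0.03 -1.06 -1.75] M [-0.01  0.05 -0.01] w 16.9 j [-20.  38.   2. 127.  -4.  15.  83.]
fix [-193.15   13.1 ] Ffix [-0.11 -1.05]
```

View pics/p4.png

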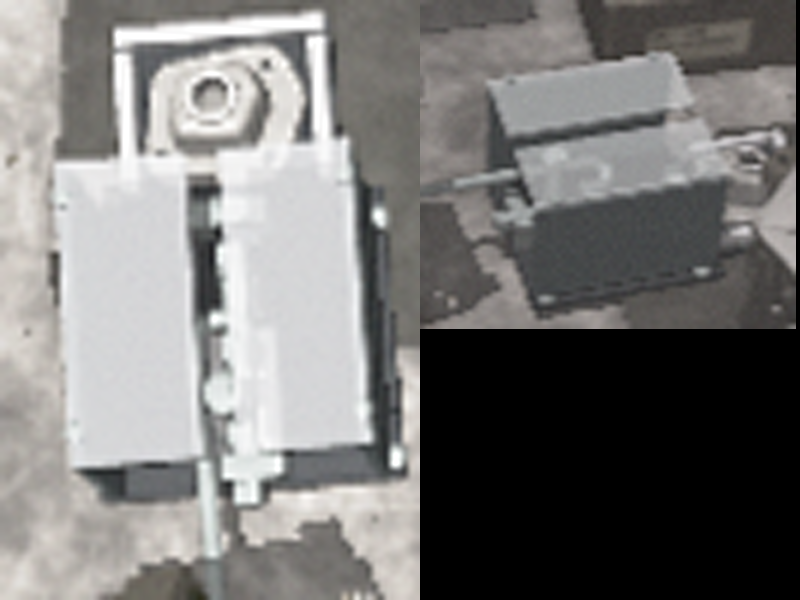

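The cap moved from (213,305) to (218,392), about 36–39 mm, and the bolt's end now protrudes at the front. The hook is free of the peg, with the bend further in. Now I slide left and withdraw.

Call:
drive_tool(
  steps=[0.005,0,0,0,0,0,0.01,0,0,0,0,0,0.015,0,0,0,0,0,0.02,0,0,0,0,0,0.025,0,0,0,0,0,0.029,0,0,0,0,0,0.029,0,0,0,0,0,0.029,0,0,0,0,0],
)

```text
t: 23.18
position: [498.6, 142.4, 42.3]
tcp_rot: [-180.0, -0.0, 97.3]
ft_force: [-0.1, 0.2, -1.5]
grip_width: 16.6
```

```bash
python3 - <<'E'
from h import *
fs()
L=lambda a,b,n:[np.array(a)+(np.array(b)-np.array(a))*i/n for i in range(1,n+1)]
a=(*pose()[0],97.3);b=fx(-281,42.2,42.5);e=(*b[:2],80,97.3);c=(432,-24,80,87.75);d=(501,-28.1,80,87.75)
plan(L(a,b,7)+[b]+L(b,e,2)+L(e,c,7)+L(c,d,3))
E
```

```text
23.175 [498.63 142.37  42.27] [-1.7998e+02 -2.0000e-02  9.7300e+01] F [-0.15  0.25 -1.54] M [ 0.01  0.04 -0.03] w 16.6 j [-24.  38.   2. 127.  -5.  16.  81.]
fix [-193.2    41.96] Ffix [-0.11  0.26]
[0.0,-0.0125,-0.0,-0.0003,-0.0003,0.0001,0.0001,-0.0251,-0.0001,-0.0003,-0.0003,0.0001,0.0001,-0.0376,-0.0001,-0.0003,-0.0003,0.0001,0.0001,-0.0502,-0.0001,-0.0003,-0.0003,0.0001,0.0002,-0.0627,-0.0001,-0.0003,-0.0003,0.0001,0.0002,-0.0753,-0.0002,-0.0003,-0.0003,0.0001,0.0002,-0.0878,-0.0002,-0.0003,-0.0003,0.0001,0.0002,-0.0878,-0.0002,-0.0003,-0.0003,0.0001,0.0003,-0.0878,-0.019,-0.0003,-0.0003,0.0001,0.0003,-0.0878,-0.0377,-0.0003,-0.0003,0.0001,-0.0221,-0.0877,-0.0377,-0.0003,-0.0003,0.0239,-0.0445,-0.0876,-0.0377,-0.0003,-0.0003,0.0477,-0.0669,-0.0876,-0.0377,-0.0003,-0.0003,0.0715,-0.0893,-0.0875,-0.0377,-0.0003,-0.0003,0.0953,-0.1117,-0.0874,-0.0377,-0.0003,-0.0003,0.1191,-0.1341,-0.0873,-0.0378,-0.0003,-0.0003,0.1429,-0.1565,-0.0873,-0.0378,-0.0003,-0.0003,0.1668,-0.1608,-0.0646,-0.0378,-0.0003,-0.0003,0.1668,-0.1651,-0.042,-0.0378,-0.0003,-0.0003,0.1668,-0.1694,-0.0193,-0.0378,-0.0003,-0.0003,0.1668]
```

Call:
drive_tool(
  steps=[0,-0.013,0,0,0,0,0,-0.025,0,0,0,0,0,-0.038,0,0,0,0,0,-0.05,0,0,0,0,0,-0.063,0,0,0,0,0,-0.075,0,0,0,0,0,-0.088,0,0,0,0,0,-0.088,0,0,0,0,0,-0.088,-0.019,0,0,0,0,-0.088,-0.038,0,0,0,-0.022,-0.088,-0.038,0,0,0.024,-0.045,-0.088,-0.038,0,0,0.048,-0.067,-0.088,-0.038,0,0,0.072,-0.089,-0.088,-0.038,0,0,0.095,-0.112,-0.087,-0.038,0,0,0.119,-0.134,-0.087,-0.038,0,0,0.143,-0.156,-0.087,-0.038,0,0,0.167,-0.156,-0.087,-0.038,0,0,0.167],
)

```text
t: 25.42
position: [432.8, -24.9, 80.3]
tcp_rot: [180.0, 0.0, 87.6]
ft_force: [0.3, 0.2, -1.7]
grip_width: 16.9
```

```bash
python3 - <<'E'
from h import *
import cv2
st()
L=lambda a,b,n:[np.array(a)+(np.array(b)-np.array(a))*i/n for i in range(1,n+1)]
a=(*pose()[0],87.75);b=(501,-28.2,80,87.75);e=(501,-28.2,45,87.75)
plan(L(a,b,4)+[b]+L(b,e,4)+[e,e])
E
```

```text
25.425 [432.76 -24.94  80.31] [1.7997e+02 1.0000e-02 8.7560e+01] F [ 0.35  0.16 -1.67] M [-0.01  0.04 -0.06] w 16.9 j [ -5.  31.   2. 136.  -4.  13.  87.]
[-0.0001,0.0171,0.0001,0.0005,0.0002,-0.0034,-0.0002,0.0342,0.0002,0.0005,0.0002,-0.0034,-0.0003,0.0512,0.0003,0.0005,0.0002,-0.0034,-0.0004,0.0683,0.0003,0.0005,0.0002,-0.0034,-0.0004,0.0683,0.0003,0.0005,0.0002,-0.0034,-0.0003,0.0683,0.0091,0.0005,0.0002,-0.0034,-0.0003,0.0683,0.0178,0.0005,0.0002,-0.0034,-0.0003,0.0683,0.0266,0.0005,0.0002,-0.0034,-0.0003,0.0683,0.0353,0.0005,0.0002,-0.0034,-0.0003,0.0683,0.0353,0.0005,0.0002,-0.0034,-0.0003,0.0683,0.0353,0.0005,0.0002,-0.0034]
```

Call:
drive_tool(
  steps=[0,0.017,0,0,0,-0.003,0,0.034,0,0,0,-0.003,0,0.051,0,0,0,-0.003,0,0.068,0,0,0,-0.003,0,0.068,0,0,0,-0.003,0,0.068,0.009,0,0,-0.003,0,0.068,0.018,0,0,-0.003,0,0.068,0.027,0,0,-0.003,0,0.068,0.035,0,0,-0.003,0,0.068,0.035,0,0,-0.003],
)

```text
t: 26.68
position: [500.2, -27.8, 44.5]
tcp_rot: [-179.9, 0.0, 87.7]
ft_force: [0.4, 0.1, -1.5]
grip_width: 16.7
```

```bash
python3 - <<'E'
from h import *
import cv2
st()
b=ctrl.camera("scene");a=ctrl.camera("top")
s=cv2.resize(b["frame"][180:245,262:372],None,fx=7.2,fy=7.2,interpolation=cv2.INTER_CUBIC)
cv2.imwrite("pics/p5.png",s)
e=(501,-28.2,28,87.75);p=(*pose()[0],87.75)
plan([tuple(np.array(p)+(np.array(e)-p)*i/5) for i in range(1,6)]+[e])
E
```

```text
26.675 [500.23 -27.83  44.53] [-1.7994e+02  1.0000e-02  8.7730e+01] F [ 0.41  0.1  -1.55] M [0.01 0.1  0.01] w 16.7 j [ -4.  37.   2. 129.  -4.  14.  88.]
[-0.0001,0.0001,0.0034,0.0001,0.0002,-0.0004,-0.0001,0.0002,0.0069,0.0001,0.0002,-0.0004,-0.0002,0.0002,0.0103,0.0001,0.0002,-0.0004,-0.0002,0.0003,0.0138,0.0001,0.0002,-0.0004,-0.0003,0.0004,0.0172,0.0001,0.0002,-0.0004,-0.0003,0.0004,0.0172,0.0001,0.0002,-0.0004]
```

View pics/p5.png

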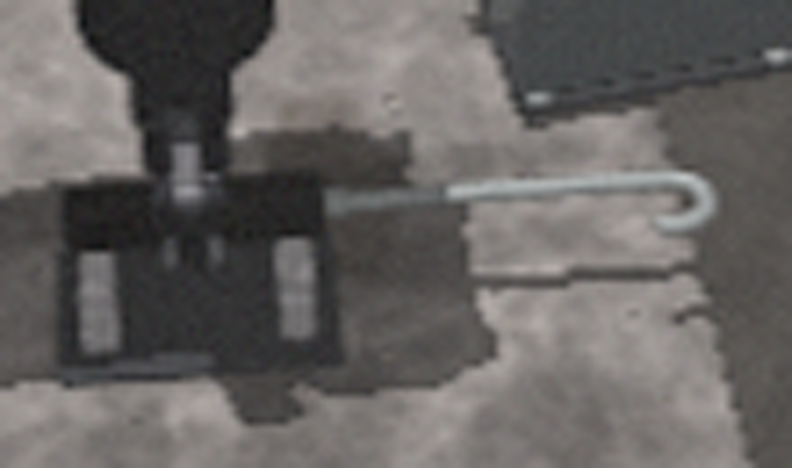

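The handle sits over both saddles, and the rod slope (-0.055) matches the starting picture (-0.057). So it has not slipped, and I'll lower it.

Call:
drive_tool(
  steps=[0,0.001,0.004,0,0,0,0,0.001,0.008,0,0,0,0,0.001,0.012,0,0,0,0,0.001,0.015,0,0,0,0,0.001,0.017,0,0,0,0,0.001,0.017,0,0,0],
)

```text
t: 27.52
position: [501.6, -27.9, 28.1]
tcp_rot: [-180.0, 0.0, 87.7]
ft_force: [0.4, 0.2, -0.9]
grip_width: 16.5
```

```bash
python3 - <<'E'
from h import *
st()
E
```

```text
27.525 [501.56 -27.93  28.06] [-1.7999e+02  1.0000e-02  8.7730e+01] F [ 0.37  0.21 -0.88] M [ 0.01  0.03 -0.09] w 16.5 j [ -4.  39.   1. 129.  -4.  12.  88.]
```

Call:
drive_tool(
  steps=[0,0,0.0005,0,0,0,0,0,0.001,0,0,0,0,0,0.001,0,0,0],
)

```text
t: 27.9
position: [501.6, -28.0, 27.4]
tcp_rot: [180.0, 0.0, 87.7]
ft_force: [-0.7, 0.5, 4.1]
grip_width: 16.9
```

Call:
drive_tool(
  steps=[0,0,0,0,0,0,0,0,0,0,0,0,0,0,0,0,0,0,0,0,0,0,0,0,0,0,0,0,0,0,0,0,0,0,0,0],
  claw=0.3,
)

```text
t: 28.65
position: [501.6, -27.9, 27.4]
tcp_rot: [180.0, 0.0, 87.7]
ft_force: [0.1, 0.6, 0.6]
grip_width: 55.9
```

Call:
drive_tool(
  steps=[0,0,-0.01,0,0,0,0,0,-0.025,0,0,0,0,0,-0.05,0,0,0,0,0,-0.085,0,0,0,0,0,-0.12,0,0,0,0,0,-0.137,0,0,0,0,0,-0.137,0,0,0],
  claw=1,
)

```text
t: 29.52
position: [502.3, -27.9, 166.5]
tcp_rot: [179.8, -0.0, 87.7]
ft_force: [-0.1, 0.3, 0.2]
grip_width: 85.1
```

```bash
python3 - <<'E'
from h import *
import cv2,pickle
st();p,R=pose();c=ctrl.camera("wrist");c["p"]=p;c["R"]=R.as_matrix();pickle.dump(c,open("w2.pkl","wb"))
a=ctrl.camera("top")
w=c["frame"][100:370,220:420];t=cv2.resize(a["frame"][95:270,210:330],None,fx=3.2,fy=3.2,interpolation=cv2.INTER_CUBIC)
w=cv2.resize(w,None,fx=2,fy=2)
W=np.zeros((600,800,3),np.uint8);W[:540,:400]=w;W[:560,405:405+384]=t
cv2.imwrite("pics/p6.png",W)
E
```

```text
29.525 [502.26 -27.89 166.48] [ 1.7977e+02 -1.0000e-02  8.7720e+01] F [-0.11  0.33  0.16] M [-0.02 -0.02  0.  ] w 85.1 j [ -6.  25.   4. 124.  -3.  31.  88.]
```

View pics/p6.png

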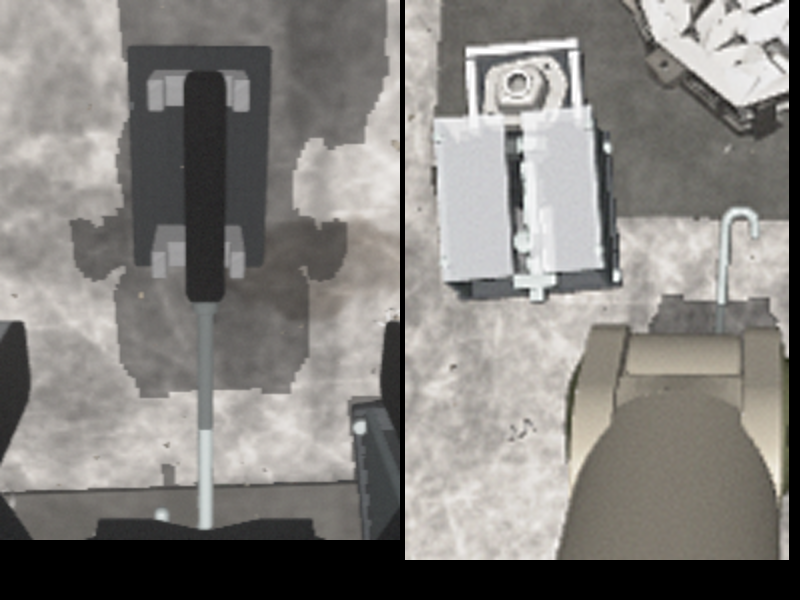

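The handle lies in both saddles, at crop (205,71)–(204,302). The hook bend in the top view is at (314.7,160), against (314.7,160.3) at the start. The bolt is still drawn back, with the cap at crop (523,241). I'm handing in.

```bash
python3 - <<'E'
from h import *
st();print(ctrl.close_job())
E
```

```text
29.625 [501.37 -27.84 164.59] [179.96   0.    87.73] F [ 0.28 -0.46 -0.2 ] M [-0.01 -0.    0.05] w 85.5 j [ -6.  25.   4. 124.  -3.  31.  88.]
the job is handed in; nothing more can be done
None
```

I drew the bolt back to its stop with the swarf hook, held it there, and laid the hook back in its cradle. The job was handed in at about 30 s of the 72 s allowed; no verdict was reported.

- **Stop:** I felt it after about 39 mm of travel. The tool stayed at x = 473.7 mm while the force climbed from 7 N to 11 N and then 13–15 N.
- **Pull:** the last hold lasted 1.75 s, with 13.5 N along the pull before it and 14.5 N at its end. Together with the sideways and downward parts, the force came to about 16 N, below the 20 N limit. I only read the force at the end of each move, so short peaks in between were not seen.
- **Last pictures:** the bolt was still drawn back. The hook lay in both saddles with its bend within about 1 mm of where it started. The gripper was open and clear about 110 mm above it.
- **Not fully checked:**
  - The bystanders (V-block, cover casting, tin, brush, flap disc) were not re-measured at the end; the arm never went near them.
  - While pulling, the hook tilted up to 0.7° and drifted about 1 mm sideways, and I corrected this as I let go.

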